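# Line up the pantry canisters by height

### The arm

A 7-joint arm with a two-finger parallel gripper is mounted at the origin on the work surface. World frame = base frame: x ahead of the robot, y to its left, z up, the work surface at z = 0. Lengths are in m, angles in rad, forces in N, time in s.
With the tool pointing down it reaches from about 0.4 to 0.85 m from the base axis. Payload 10.4 kg.
Tool frame: the origin (TCP) lies at the centre of the arm's flange, where the gripper is bolted on; the fingertips stand 182 mm ahead of it and the grasp point (between the pads) lies r.grasp_offset ahead of it (r.grasp_offset is the distance from the TCP to the grasp point, in m); z points along the fingers, y is the line along which they close (so a half turn about z gives the same grasp; the last joint's range is limited). The gripper opens to 87 mm and grips with 3 to 60 N. Pads are 19 mm wide; open, the fingers measure 117 mm over their backs; the gripper's body (75 mm by 190 mm) begins 51 mm behind the grasp point.
Start: joints at [1.201, 0.332, -0.065, 1.46, 0.022, 1.35, -0.088], TCP at [0.212, -0.588, 0.405] pointing down, gripper open.
Joint ranges: [-2.6, 2.6], [-0.5, 2.12], [-1.47, 1.34], [0.16, 2.42], [-1.27, 4.41], [0.06, 2.06], [-2.6, 2.6]. Speed limits (rad/s): [2.22, 2.22, 2.79, 2.79, 3.14, 3.14, 3.14].

### API

Orientations are given as a unit quaternion [x, y, z, w].
In Python, from bench import status, vision, job, spotter, r gives the robot as it stands. The module is installed in compiled form; this text tells all that it offers.
- The arm moves only by the tool play_rows, never from a script. Its argument "series" is a list of rows, each a list of 6 numbers: the shift along the tool's x, y, z each as a share of 150 mm, from -1 to 1, then the turn, a rotation vector about the tool's x, y, z each as a share of 30 degrees, from -1 to 1. In form: [[x, y, z, ax, ay, az], ...]. A call has 1 to 5 rows; each row is the pose to reach, as a shift and turn from the pose commanded when the call began, along the tool's axes at that moment; what a row does not reach only later rows make up. A row lasts 1/10 s, in which the tool goes at most 50 mm and 8.59 degrees, less where a joint would pass 70% of its speed; a pose out of reach is approached as far as the arm can. A call with a number of a shift or a turn outside -1 to 1 is refused whole. A call with a gripper value outside its range is refused whole. "fingers" is the opening, from -1 (shut) to 1 (fully open), set as the call begins (left out, the last holds). The fingers move at their own pace and stop on an object; "squeeze" is the grip in N (left out, the last holds). Time passes only in rows, so rows that repeat a pose let the fingers close. It gives the time, the measured TCP pose, the force, the opening and the grip force at its end, in the units of the state.
- status.read_state(): the state, without advancing time (a new reading comes with each control period).
- vision.camera(name): name is "scene" or "side" or "wrist"; returns the picture (420x560x3 uint8, blue, green, red); there is no depth.
- vision.calibration(name): a dict with "fx", "fy", "cx", "cy" (pixels), "D" ([k1, k2, p1, p2, k3] as OpenCV has them; the pictures are not rectified), "rvec" (rotation vector, rad) and "tvec" (3), from world to camera coordinates, as OpenCV has them; the wrist camera has in their place "T_tool_cam" (4x4, takes a point from camera to tool coordinates, whose origin is the TCP and whose axes are the flange's). Camera axes: x right, y down, z forward; pixel columns grow to the right and rows downward; lengths in m; the calibration is good to about 2 mm. A picture is of the moment at which its call begins: read the wrist's pose just before it. calibration takes no time and is no camera call.
- job.close_job(): hands the job in; it is judged then, once.
Trained networks look in the newest picture that a camera, given by its name, has taken for a name from the list of things; names that differ only in an ending like _2 or _b are one class to them, and where a whole thing is asked for, a point or a joint stands for the part that bears it (a point fixed in the world has none). Each returns a list of dicts, best first, with "conf" (0 to 1); they miss things now and then, are a little off and sometimes report something else, mostly with a low value. They report only what shows in the picture. A call takes as long as a camera call.
- spotter.boxes_of(camera, name): "point" ([x, y, z] in m, in world coordinates, good to about 4 mm: the middle of the surface that is visible of it).
- spotter.regions_of(camera, name): "pixels" (420x560 bool, what is visible of it).
The state is a dict: "time": time; "joint_positions": joint angles; "joint_vel": joint speeds; "joint_torque": joint torques, N m; "ee_pos": TCP position; "eef_rot": TCP orientation; "ft_force": force on the tool from outside, world axes, zero at the start; "torque": the same for the moment, N m; "width": finger opening in m; "grip_force": force on a finger pad.
Only numpy, scipy, OpenCV 4.12 (cv2) and the standard library are available. Lean on these libraries where they do the work, as an engineer would, in place of code of your own. Each camera call takes 0.05 s, during which the arm holds its last target. There are 200 camera calls.

### The job

Line up the four small white canisters on the low wooden riser shelf, one in the middle of each cork mat, in order of height: the tallest next to the big flour canister, then stepping down to the shortest beside the stack of paper cups. They are ceramic, so keep them upright and set each one down gently, and leave the flour canister and the cups where they stand.

Things in the scene. Friction and masses are not known exactly. Their poses are not given: they have to be found in the camera images.
- canister_p: Small white ceramic canister with a flat bamboo lid, second shortest of the four: round, 96 mm high over all, 52 mm across, straight-sided, 0.2 to 0.55 kg; the lid is sealed on and does not come off. Origin at the centre of its underside, z up. Starts standing on the counter.
- canister_q: Small white ceramic canister with a flat bamboo lid, tallest and slimmest of the four: round, 150 mm high over all, 48 mm across, straight-sided, 0.2 to 0.55 kg; the lid is sealed on and does not come off. Origin at the centre of its underside, z up. Starts standing on the counter.
- canister_r: Small white ceramic canister with a flat bamboo lid, shortest and widest of the four: round, 70 mm high over all, 62 mm across, straight-sided, 0.2 to 0.55 kg; the lid is sealed on and does not come off. Origin at the centre of its underside, z up. Starts standing on the counter.
- canister_s: Small white ceramic canister with a flat bamboo lid, second tallest of the four: round, 122 mm high over all, 58 mm across, straight-sided, 0.2 to 0.55 kg; the lid is sealed on and does not come off. Origin at the centre of its underside, z up. Starts standing on the counter.
- mat_a: One of four alike round cork mats, 76 mm across, 4 mm thick, fixed in a straight row (85 mm apart) on the dark wooden riser shelf, whose top is 40 mm above the counter. The letters do not tell the order in the row: read the positions. The row runs within 0.25 rad of world y. Origin at the centre of its underside. A 20 mm wire rail runs along the far edge, 65 mm or more from the centres.
- mat_b: One of four alike round cork mats, 76 mm across, 4 mm thick, fixed in a straight row (85 mm apart) on the dark wooden riser shelf, whose top is 40 mm above the counter. The letters do not tell the order in the row: read the positions. The row runs within 0.25 rad of world y. Origin at the centre of its underside. A 20 mm wire rail runs along the far edge, 65 mm or more from the centres.
- mat_c: One of four alike round cork mats, 76 mm across, 4 mm thick, fixed in a straight row (85 mm apart) on the dark wooden riser shelf, whose top is 40 mm above the counter. The letters do not tell the order in the row: read the positions. The row runs within 0.25 rad of world y. Origin at the centre of its underside. A 20 mm wire rail runs along the far edge, 65 mm or more from the centres.
- mat_d: One of four alike round cork mats, 76 mm across, 4 mm thick, fixed in a straight row (85 mm apart) on the dark wooden riser shelf, whose top is 40 mm above the counter. The letters do not tell the order in the row: read the positions. The row runs within 0.25 rad of world y. Origin at the centre of its underside. A 20 mm wire rail runs along the far edge, 65 mm or more from the centres.
- flour_canister: Big white flour canister with a knobbed bamboo lid: 100 mm across, 165 mm high to the lid and 187 mm to the knob's top, 1.6 kg. It stands on the riser shelf at one end of the row of mats, left or right, its centre about 108 mm from the centre of the nearest mat; a bystander that marks the tall end. Origin at the centre of its underside.
- cup_stack: Stack of red paper cups turned rims down, 81 mm across at the foot, 130 mm high, light (0.12 kg). It stands on the riser shelf at the other end of the row of mats, about 108 mm from the nearest mat; a bystander. Origin at the centre of its underside.

How it is judged:
By the outcome, as a careful person would: the job done as asked, in the order asked, and still so for the second after the job is handed in, with the robot touching nothing.
It also fails if it takes over 112 s, if anything falls off the work surface, if the arm or the gripper's body presses on something with over 40 N, if the wrist force passes 120 N, or if a joint passes its speed limit or range.

## Working session

There is one attempt and no reset: what is moved stays moved. The work goes in short steps, Python scripts to look and compute and a tool call to move; the robot and the scene stay as the last step left them, time stands still between calls to the robot, and variables do not carry over. Pictures are saved under pics/ and viewed, at most 14 in all, crops included, and the job is handed in when it is done.

Besides the shell and the picture viewer there is one more tool, called by a JSON object that holds its "api" and its "payload". play_rows: Moves the arm, as the interface text tells. Shift numbers are shares of 150 mm and turn numbers shares of 30 degrees, none past 1 either way. Its arguments: {"type":"object","properties":{"series":{"type":"array","items":{"type":"array","items":{"type":"number"}}},"fingers":{"type":"number"},"squeeze":{"type":"number"}},"required":["series"]}

```bash
mkdir -p pics
python3 - <<'E'
from bench import status, vision, spotter, r
import cv2,numpy as np
print(status.read_state(), r.grasp_offset)
for c in ["scene","side"]:
    cv2.imwrite(f"pics/{c}0.png",vision.camera(c))
    for n in ["canister_p","canister_q","canister_r","canister_s","mat_a","flour_canister","cup_stack"]:
        for d in spotter.boxes_of(c,n): print(c,n,np.round(d["point"],3),round(d["conf"],2))
print(status.read_state()["time"])
E
```

```text
{'time': 0.0, 'joint_positions': array([ 1.20139015,  0.33288857, -0.06472642,  1.46091915,  0.02160287,
        1.34990346, -0.08849995]), 'joint_vel': array([ 1.75984324e-05, -1.71736107e-03, -6.67693398e-04, -6.59937956e-04,
       -5.01517730e-04, -9.50049422e-04,  2.94806609e-04]), 'joint_torque': array([ 5.73586731e-04, -6.23251605e+01,  2.49020860e-02, -3.89902925e+01,
       -6.13761367e-02,  3.96398990e-02,  1.13788838e-04]), 'ee_pos': array([ 0.21241256, -0.58766824,  0.40395398]), 'eef_rot': array([ 9.84999086e-01,  1.72558092e-01, -1.51831678e-04, -6.94969482e-04]), 'ft_force': array([-0.22846309, -0.50937374,  0.86104658]), 'torque': array([-0.03578347, -0.006539  , -0.02723408]), 'grip_force': 0.0, 'width': 0.08718045402019776} 0.1635
scene canister_p [0.491 0.053 0.072] 0.76
scene canister_p [0.481 0.264 0.106] 0.64
scene canister_p [ 0.499 -0.07   0.1  ] 0.6
scene canister_p [0.654 0.014 0.04 ] 0.2
scene canister_q [0.491 0.053 0.072] 0.76
scene canister_q [0.481 0.264 0.106] 0.64
scene canister_q [ 0.499 -0.07   0.1  ] 0.6
scene canister_q [0.654 0.014 0.04 ] 0.2
sce
[... 847 characters left out ...]
q [ 0.483 -0.089  0.104] 0.62
side canister_q [0.466 0.256 0.096] 0.55
side canister_r [0.48  0.044 0.068] 0.86
side canister_r [ 0.454 -0.252  0.089] 0.79
side canister_r [ 0.483 -0.089  0.104] 0.62
side canister_r [0.466 0.256 0.096] 0.55
side canister_s [0.48  0.044 0.068] 0.86
side canister_s [ 0.454 -0.252  0.089] 0.79
side canister_s [ 0.483 -0.089  0.104] 0.62
side canister_s [0.466 0.256 0.096] 0.55
side mat_a [0.654 0.013 0.041] 0.94
side mat_a [0.658 0.102 0.046] 0.92
side mat_a [ 0.629 -0.132  0.043] 0.72
side mat_a [ 0.649 -0.066  0.04 ] 0.72
side flour_canister [ 0.641 -0.28   0.208] 0.71
side flour_canister [ 0.456 -0.251  0.09 ] 0.28
side cup_stack [0.655 0.191 0.114] 0.89
0.8
```

View pics/scene0.png

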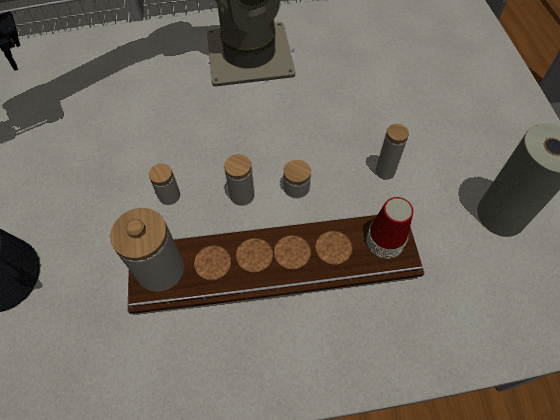

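View pics/side0.png

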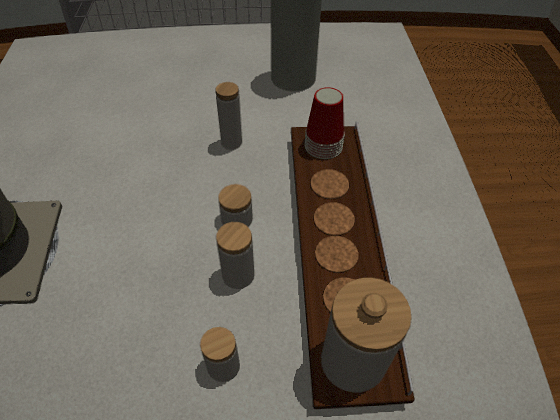

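The scene picture shows p at (164,184), s at (239,180), r at (297,178) and q at (391,150). The flour canister is at the −y end and the cups at the +y end, so the mats from flour to cups take q, s, p, r. Next I'll fit the cylinders to the masks.

```bash
cat > h.py <<'E'
from bench import status, vision, spotter, job, r
import cv2,numpy as np
from scipy.optimize import minimize
from scipy.spatial.transform import Rotation as R
H=dict(p=(.096,.026),q=(.150,.024),r=(.070,.031),s=(.122,.029))
def cam(c):
    k=vision.calibration(c)
    return k,np.array([[k["fx"],0,k["cx"]],[0,k["fy"],k["cy"]],[0,0,1.]]),np.array(k["D"])
def proj(C,P,rt=None):
    k,K,D=C
    rv,tv=(np.array(k["rvec"]),np.array(k["tvec"])) if rt is None else rt
    return cv2.projectPoints(np.array(P,float),rv,tv,K,D)[0].reshape(-1,2)
A=np.linspace(0,2*np.pi,48)
def cyl(x,y,z,h,rad):
    return [[x+rad*np.cos(a),y+rad*np.sin(a),zz] for a in A for zz in (z,z+h)]
def iou(C,m,P,rt=None):
    hull=cv2.convexHull(proj(C,P,rt).astype(np.float32))
    S=4; im=np.zeros((420*S,560*S),np.uint8)
    cv2.fillConvexPoly(im,np.round((hull+.5)*S).astype(np.int32),1)
    b=cv2.resize(m.astype(np.uint8),None,fx=S,fy=S,interpolation=cv2.INTER_NEAREST)
    return (im&b).sum()/max(1,(im|b).sum())
def fit(cms,x0,z,h,rad):
    f=lambda v:-sum(iou(C,m,cyl(v[0],v[1],z,h,rad)) for C,m in cms)/len(cms)
    o=minimize(f,x0,method="Nelder-Mead",options=dict(initial_simplex=[x0,[x0[0]+.012,x0[1]],[x0[0],x0[1]+.012]],xatol=2e-4,fatol=1e-4))
    return o.x,-o.fun
def pick(masks,C,P):  # mask closest to projected cylinder
    b=max(masks,key=lambda d:iou(C,d["pixels"],P)) ; return b["pixels"],iou(C,b["pixels"],P)
def go(x,y,z,yaw=0.):
    """grasp point target, tool y along world (cos yaw, sin yaw); shares from here"""
    s=status.read_state(); Q=R.from_quat(s["eef_rot"])
    T=R.from_matrix(np.array([[-np.sin(yaw),np.cos(yaw),0],[np.cos(yaw),np.sin(yaw),0],[0,0,-1]]).copy())
    M=T.as_matrix()
    if Q.as_matrix()[:,1]@M[:,1]<0: M=M@np.diag([-1,-1,1])
    T=R.from_matrix(M)
    tcp=np.array([x,y,z+r.grasp_offset])
    return np.round(Q.inv().apply(tcp-s["ee_pos"])/.15,3),np.round((Q.inv()*T).as_rotvec()/np.radians(30),3)
E
python3 - <<'E'
from h import *
G=dict(p=(.46,-.25),s=(.48,-.08),r=(.48,.048),q=(.47,.26))
M=[(.643,-.14),(.652,-.064),(.656,.014),(.66,.1)]
mk={}
for c in ["scene","side"]:
    vision.camera(c); mk[c]=(cam(c),spotter.regions_of(c,"canister_p"),spotter.regions_of(c,"mat_a"))
for n,g in G.items():
    h,rad=H[n]; cm=[]
    for c in mk:
        m,i=pick(mk[c][1],mk[c][0],cyl(*g,0,h,rad))
        if i>.3: cm.append((mk[c][0],m)); print(n,c,[np.round(q,4) for q in fit(cm[-1:],g,0,h,rad)])
    if len(cm)>1: print(n,"both",[np.round(q,4) for q in fit(cm,g,0,h,rad)])
for i,g in enumerate(M):
    for c in mk:
        m,v=pick(mk[c][2],mk[c][0],cyl(*g,.04,.004,.038))
        if v>.3: print("mat",i,c,[np.round(q,4) for q in fit([(mk[c][0],m)],g,.04,.004,.038)])
for n,g,h,rad in (("flour_canister",(.67,-.26),.165,.05),("cup_stack",(.67,.2),.13,.0405)):
    for c in mk:
        vision.camera(c); m=spotter.regions_of(c,n)
        if m: print(n,c,[np.round(q,4) for q in fit([(mk[c][0],m[0]["pixels"])],g,.04,h,rad)])
print(vision.calibration("wrist")["T_tool_cam"])
E
```

```text
p scene [array([ 0.4516, -0.2403]), np.float64(0.9095)]
p side [array([ 0.4508, -0.2389]), np.float64(0.9636)]
p both [array([ 0.4511, -0.2398]), np.float64(0.931)]
s scene [array([ 0.4753, -0.0714]), np.float64(0.9507)]
r scene [array([0.4744, 0.0562]), np.float64(0.8832)]
r side [array([0.4728, 0.0605]), np.float64(0.8433)]
r both [array([0.4727, 0.0577]), np.float64(0.8567)]
q scene [array([0.462 , 0.2737]), np.float64(0.9255)]
q side [array([0.4618, 0.2758]), np.float64(0.9395)]
q both [array([0.4619, 0.2737]), np.float64(0.9306)]
mat 0 scene [array([ 0.653, -0.149]), np.float64(0.9294)]
mat 1 scene [array([ 0.6508, -0.0622]), np.float64(0.948)]
mat 1 side [array([ 0.6482, -0.0608]), np.float64(0.9627)]
mat 2 scene [array([0.6548, 0.0153]), np.float64(0.9464)]
mat 2 side [array([0.6541, 0.0174]), np.float64(0.9466)]
mat 3 scene [array([0.6586, 0.1006]), np.float64(0.9004)]
mat 3 side [array([0.6572, 0.104 ]), np.float64(0.9534)]
flour_canister scene [array([ 0.6516, -0.2571]), np.float64(0.9729)]
cup_stack scene [array([0.6629, 0.2104]), np.float64(0.7971)]
cup_stack side [array([0.658, 0.212]), np.float64(0.8332)]
[[-4.97953508e-04 -9.56791774e-01 -2.90773541e-01  8.12140059e-02]
 [ 9.99999577e-01 -7.01157064e-04  5.94648374e-04  1.29576303e-04]
 [-7.72832596e-04 -2.90773122e-01  9.56791719e-01  1.94219268e-02]
 [ 0.00000000e+00  0.00000000e+00  0.00000000e+00  1.00000000e+00]]
```

Run:
```python
from h import *
print(go(.451,-.240,.24),go(.451,-.24,.24,-.5))
```

```text
(array([ 2.284, -1.64 ,  0.009]), array([ 0.   ,  0.   , -2.338])) (array([ 2.284, -1.64 ,  0.009]), array([ 0.   , -0.   , -1.383]))
```

{"api": "play_rows", "payload": {"series": [[0.76,-0.55,0,0,0,-0.78],[0.76,-0.55,0,0,0,-0.78],[0.76,-0.55,0,0,0,-0.78],[0.76,-0.55,0,0,0,-0.78],[0.76,-0.55,0,0,0,-0.78]], "fingers": 1, "squeeze": 20}}

```text
time: 2.0
ee_pos: [0.2922, -0.4708, 0.4052]
eef_rot: [0.929, 0.369, -0.0, 0.0]
ft_force: [-1.4, -0.3, -0.0]
width: 0.0867
grip_force: 0.0
```

{"api": "play_rows", "payload": {"series": [[0.91,-0.2,0,0,0,-0.78],[0.91,-0.2,0,0,0,-0.78],[0.91,-0.2,0,0,0,-0.78],[0.91,-0.2,0,0,0,-0.78],[0.91,-0.2,0,0,0,-0.78]]}}

```text
time: 2.5
ee_pos: [0.3702, -0.3567, 0.4048]
eef_rot: [0.836, 0.549, -0.0, 0.0]
ft_force: [-0.5, -1.2, -1.0]
width: 0.0869
grip_force: 0.0
```

{"api": "play_rows", "payload": {"series": [[0.92,0.18,0,0,0,-0.78],[0.92,0.18,0,0,0,-0.78],[0.92,0.18,0,0,0,-0.78],[0.92,0.18,0,0,0,-0.78],[0.92,0.18,0,0,0,-0.78]]}}

```text
time: 3.0
ee_pos: [0.4495, -0.2415, 0.4046]
eef_rot: [0.708, 0.706, -0.0, -0.0]
ft_force: [0.5, -0.7, -0.5]
width: 0.0871
grip_force: 0.0
```

Run:
```python
from h import *
s=status.read_state(); print(s["time"],s["ee_pos"],s["joint_positions"],s["ft_force"])
print(go(.451,-.240,.15), go(.451,-.240,.058))
cv2.imwrite("pics/w1.png",vision.camera("wrist"))
```

```text
3.0 [ 0.44953963 -0.24154123  0.40459618] [ 0.84522363  0.1100629  -0.47081919  1.73859433  0.05204779  1.30538949
  0.36127892] [ 0.50246841 -0.65536186 -0.48151174]
(array([0.01 , 0.01 , 0.607]), array([-0.001,  0.001, -0.004])) (array([0.011, 0.01 , 1.221]), array([-0.001,  0.001, -0.004]))
```

View pics/w1.png

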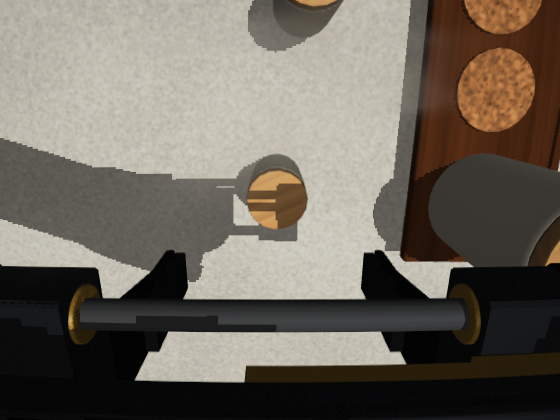

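The wrist view shows p's lid centred at (277,199), midway between the fingers. I'll check its position and the mats against this view.

```bash
cat >> h.py <<'E'
def wrist():
    """camera ext from wrist (world->cam) for the newest picture; takes it"""
    s=status.read_state(); im=vision.camera("wrist"); k=vision.calibration("wrist")
    T=np.eye(4); T[:3,:3]=R.from_quat(s["eef_rot"]).as_matrix(); T[:3,3]=s["ee_pos"]
    W=np.linalg.inv(T@np.array(k["T_tool_cam"]))
    k=dict(k); k["rvec"]=R.from_matrix(W[:3,:3]).as_rotvec(); k["tvec"]=W[:3,3]
    return im,(k,np.array([[k["fx"],0,k["cx"]],[0,k["fy"],k["cy"]],[0,0,1.]]),np.array(k["D"]))
def px2w(C,uv,z):
    k,K,D=C; n=cv2.undistortPoints(np.array([[uv]],float),K,D).ravel()
    Rm=R.from_rotvec(k["rvec"]).as_matrix(); o=-Rm.T@k["tvec"]; d=Rm.T@np.array([*n,1]); return (o+d*(z-o[2])/d[2])
E
python3 - <<'E'
from h import *
im,C=wrist()
print(px2w(C,(277,199),.096), px2w(C,(496,90),.044))
for n in ("p",):
    m,i=pick(spotter.regions_of("wrist","canister_p"),C,cyl(.451,-.24,0,.096,.026)); print(i,fit([(C,m)],(.451,-.24),0,.096,.026))
E
```

```text
[ 0.4525211  -0.23986188  0.096     ] [ 0.65539137 -0.15010325  0.044     ]
0.9027533878930453 (array([ 0.4531251 , -0.23923407]), np.float64(0.9134501558930923))
```

{"api": "play_rows", "payload": {"series": [[0.01,0.02,0.3,0,0,0],[0.01,0.02,0.6,0,0,0],[0.01,0.02,0.6,0,0,0]]}}

```text
time: 3.45
ee_pos: [0.4503, -0.2393, 0.3097]
eef_rot: [0.708, 0.706, -0.001, -0.004]
ft_force: [-1.2, 0.7, -0.3]
width: 0.0868
grip_force: 0.0
```

{"api": "play_rows", "payload": {"series": [[0,0,0.2,0,0,0],[0,0,0.4,0,0,0],[0,0,0.55,0,0,0],[0,0,0.62,0,0,0],[0,0,0.62,0,0,0]]}}

```text
time: 3.95
ee_pos: [0.4528, -0.2393, 0.2221]
eef_rot: [0.707, 0.707, -0.0, -0.0]
ft_force: [0.8, -0.3, -0.3]
width: 0.0872
grip_force: 0.0
```

{"api": "play_rows", "payload": {"series": [[0,0,0,0,0,0],[0,0,0,0,0,0],[0,0,0,0,0,0],[0,0,0,0,0,0],[0,0,0,0,0,0]], "fingers": -1, "squeeze": 25}}

```text
time: 4.45
ee_pos: [0.453, -0.2386, 0.2221]
eef_rot: [0.707, 0.708, 0.0, 0.0]
ft_force: [-0.4, -0.4, -0.2]
width: 0.0549
grip_force: 0.0
```

{"api": "play_rows", "payload": {"series": [[0,0,0,0,0,0],[0,0,0,0,0,0],[0,0,0,0,0,0]]}}

```text
time: 4.75
ee_pos: [0.4529, -0.2386, 0.222]
eef_rot: [0.707, 0.707, -0.0, 0.0]
ft_force: [-3.4, 0.9, 5.5]
width: 0.0518
grip_force: 25.0
```

{"api": "play_rows", "payload": {"series": [[0,0,-0.1,0,0,0],[0,0,-0.3,0,0,0],[0,0,-0.6,0,0,0],[0,0,-0.75,0,0,0],[0,0,-0.75,0,0,0]]}}

```text
time: 5.25
ee_pos: [0.4539, -0.2386, 0.3384]
eef_rot: [0.707, 0.708, 0.001, 0.003]
ft_force: [0.7, -0.1, -3.1]
width: 0.0518
grip_force: 25.0
```

{"api": "play_rows", "payload": {"series": [[0.15,0.12,0,0,0,0],[0.35,0.28,0,0,0,0],[0.6,0.47,0,0,0,0],[0.86,0.68,0,0,0,0],[0.86,0.68,0,0,0,0]]}}

```text
time: 5.75
ee_pos: [0.5571, -0.1021, 0.3335]
eef_rot: [0.703, 0.711, 0.002, -0.001]
ft_force: [0.7, 0.4, -2.7]
width: 0.0518
grip_force: 25.0
```

{"api": "play_rows", "payload": {"series": [[0.25,0.2,0,0,0,0],[0.5,0.4,0,0,0,0],[0.75,0.6,0,0,0,0],[0.85,0.67,0,0,0,0],[0.85,0.67,0,0,0,0]]}}

```text
time: 6.25
ee_pos: [0.6555, 0.0222, 0.3325]
eef_rot: [0.705, 0.709, 0.0, -0.002]
ft_force: [0.0, 0.3, -2.5]
width: 0.0514
grip_force: 25.0
```

Run:
```python
from h import *
im,C=wrist(); s=status.read_state(); print(s["time"],s["ee_pos"],s["joint_positions"],s["width"])
M=[(.6525,-.150),(.653,-.065),(.6556,.0185),(.658,.1035)]
ms=spotter.regions_of("wrist","mat_a")
for g in M:
    if not ms: break
    m,i=pick(ms,C,cyl(*g,.04,.004,.038)); 
    if i>.4: print(g,i,fit([(C,m)],g,.04,.004,.038))
print(go(*M[2],.1045))
cv2.imwrite("pics/w2.png",im)
```

```text
6.3 [0.65498461 0.01987991 0.33263141] [ 0.32518499  0.5102763  -0.58862929  1.43863359  0.28536882  1.28100368
 -0.28235522] 0.05163608225886745
(0.6556, 0.0185) 0.42536016110432195 (array([0.65747338, 0.01520912]), np.float64(0.4353138309013475))
(0.658, 0.1035) 0.8997767401426492 (array([0.66031039, 0.10154421]), np.float64(0.9745776093478604))
(array([0.002, 0.007, 0.433]), array([-0.004,  0.   ,  0.004]))
```

View pics/w2.png

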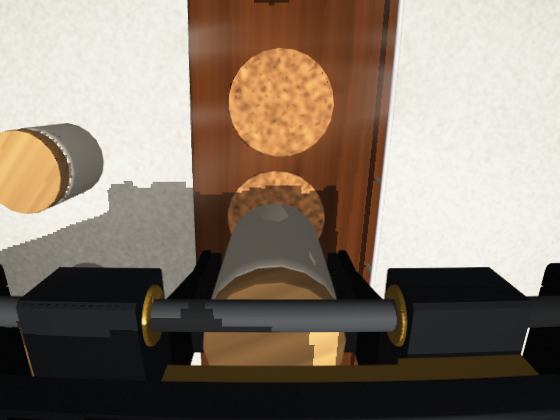

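{"api": "play_rows", "payload": {"series": [[-0.02,0.01,0.1,0,0,0],[-0.02,0.01,0.2,0,0,0],[-0.02,0.01,0.3,0,0,0],[-0.02,0.01,0.38,0,0,0],[-0.02,0.01,0.4,0,0,0]]}}

```text
time: 6.85
ee_pos: [0.6559, 0.0149, 0.2718]
eef_rot: [0.707, 0.707, -0.001, -0.001]
ft_force: [-0.8, -0.1, -2.5]
width: 0.0517
grip_force: 25.0
```

{"api": "play_rows", "payload": {"series": [[0,0,0,0,0,0],[0,0,0.01,0,0,0],[0,0,0.02,0,0,0],[0,0,0.03,0,0,0],[0,0,0.03,0,0,0]]}}

```text
time: 7.35
ee_pos: [0.6566, 0.0152, 0.2698]
eef_rot: [0.707, 0.708, -0.0, 0.0]
ft_force: [0.4, 0.2, -2.2]
width: 0.0515
grip_force: 25.0
```

Run:
```python
from h import *
s=status.read_state(); print(s["time"],s["ee_pos"],s["ft_force"]); print(go(.6565,.0165,.1025))
```

```text
7.35 [0.6565634  0.01524397 0.26975934] [ 0.40272445  0.19180241 -2.22827475]
(array([ 0.008, -0.   ,  0.025]), array([0.   , 0.   , 0.002]))
```

{"api": "play_rows", "payload": {"series": [[0.01,0,0.008,0,0,0],[0.01,0,0.016,0,0,0],[0.01,0,0.022,0,0,0],[0.01,0,0.022,0,0,0]]}}

```text
time: 7.75
ee_pos: [0.6565, 0.0167, 0.2663]
eef_rot: [0.707, 0.708, -0.0, -0.0]
ft_force: [-0.1, 0.1, -2.1]
width: 0.052
grip_force: 25.0
```

{"api": "play_rows", "payload": {"series": [[0,0,0.005,0,0,0],[0,0,0.01,0,0,0],[0,0,0.01,0,0,0]]}}

```text
time: 8.05
ee_pos: [0.6566, 0.0168, 0.266]
eef_rot: [0.707, 0.708, -0.0, 0.0]
ft_force: [-4.6, -0.8, 6.1]
width: 0.0513
grip_force: 25.0
```

{"api": "play_rows", "payload": {"series": [[0,0,0,0,0,0],[0,0,0,0,0,0],[0,0,0,0,0,0],[0,0,0,0,0,0],[0,0,0,0,0,0]], "fingers": 1}}

```text
time: 8.55
ee_pos: [0.6566, 0.0167, 0.2649]
eef_rot: [0.707, 0.708, 0.0, 0.0]
ft_force: [0.4, -0.3, -0.6]
width: 0.0824
grip_force: 0.0
```

{"api": "play_rows", "payload": {"series": [[0,0,-0.1,0,0,0],[0,0,-0.3,0,0,0],[0,0,-0.55,0,0,0],[0,0,-0.6,0,0,0]]}}

```text
time: 8.95
ee_pos: [0.6574, 0.0173, 0.361]
eef_rot: [0.707, 0.708, 0.003, 0.002]
ft_force: [0.6, -0.1, 1.0]
width: 0.0867
grip_force: 0.0
```

{"api": "play_rows", "payload": {"series": [[-0.15,-0.3,0,0,0,0],[-0.29,-0.6,0,0,0,0],[-0.29,-0.6,0,0,0,0]]}}

```text
time: 9.25
ee_pos: [0.5621, -0.0298, 0.3542]
eef_rot: [0.708, 0.706, -0.003, -0.0]
ft_force: [0.9, 0.0, 0.4]
width: 0.0869
grip_force: 0.0
```

{"api": "play_rows", "payload": {"series": [[-0.15,-0.3,0,0,0,0],[-0.29,-0.6,0,0,0,0],[-0.29,-0.6,0,0,0,0],[-0.29,-0.6,0,0,0,0]]}}

```text
time: 9.65
ee_pos: [0.4763, -0.0709, 0.356]
eef_rot: [0.707, 0.707, 0.0, 0.001]
ft_force: [0.2, -0.5, -0.0]
width: 0.087
grip_force: 0.0
```

Run:
```python
from h import *
im,C=wrist(); s=status.read_state(); print(s["time"],s["ee_pos"],s["width"])
ms=spotter.regions_of("wrist","canister_p")
for n,g in dict(s=(.4755,-.0705),r=(.474,.058)).items():
    m,i=pick(ms,C,cyl(*g,0,*H[n])); print(n,i,fit([(C,m)],g,0,*H[n]))
print(go(.4755,-.0705,.082))
im,_=im,cv2.imwrite("pics/w3.png",im)
sc=vision.camera("scene"); ms=spotter.regions_of("scene","canister_p"); C=cam("scene")
m,i=pick(ms,C,cyl(.6565,.0165,.044,*H["p"])); print("p placed",i,fit([(C,m)],(.6565,.0165),.044,*H["p"]))
cv2.imwrite("pics/s3.png",sc)
```

```text
9.7 [ 0.47710187 -0.07024549  0.35604222] 0.08736264244458666
s 0.885907101808404 (array([ 0.47759624, -0.07027968]), np.float64(0.930513012414453))
r 0.9143914074044689 (array([0.47601125, 0.05656942]), np.float64(0.9667870254568928))
(array([-0.004, -0.015,  0.735]), array([0.003, 0.   , 0.004]))
p placed 0.9055523755008587 (array([0.65609904, 0.01618004]), np.float64(0.9084591971515534))
```

View pics/w3.png

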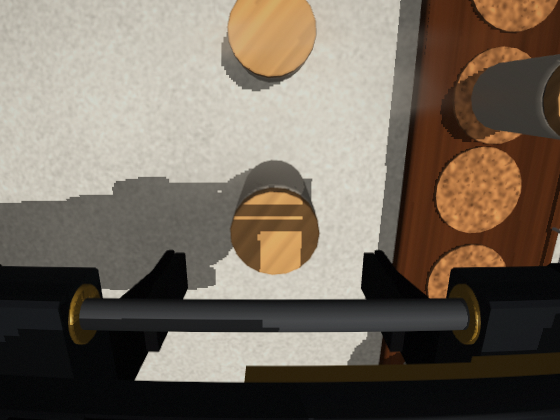

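View pics/s3.png

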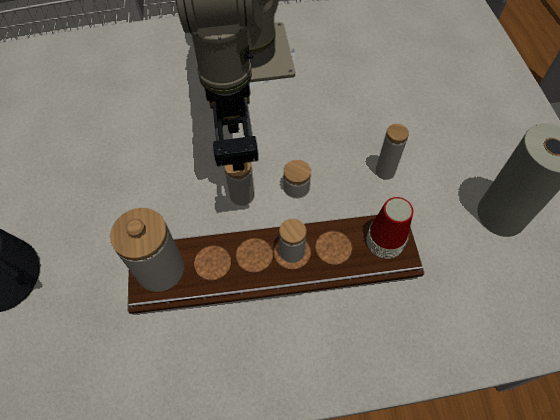

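p stands centred on the third mat from the flour canister. In the wrist view s's lid is at (275,231), between the fingers, so I'll grasp it next.

{"api": "play_rows", "payload": {"series": [[0,0,0.2,0,0,0],[0,0,0.4,0,0,0],[0,0,0.6,0,0,0],[0,0,0.71,0,0,0],[0,0,0.71,0,0,0]]}}

```text
time: 10.35
ee_pos: [0.4764, -0.0698, 0.2463]
eef_rot: [0.706, 0.708, -0.001, -0.002]
ft_force: [-0.1, 0.4, -0.3]
width: 0.0869
grip_force: 0.0
```

{"api": "play_rows", "payload": {"series": [[0,0,0,0,0,0],[0,0,0,0,0,0],[0,0,0,0,0,0],[0,0,0,0,0,0],[0,0,0,0,0,0]], "fingers": -1}}

```text
time: 10.85
ee_pos: [0.4769, -0.0706, 0.249]
eef_rot: [0.707, 0.707, 0.0, 0.001]
ft_force: [-0.6, -0.7, 3.3]
width: 0.0576
grip_force: 25.0
```

{"api": "play_rows", "payload": {"series": [[0,0,0,0,0,0],[0,0,0,0,0,0],[0,0,0,0,0,0]]}}

```text
time: 11.15
ee_pos: [0.4769, -0.0706, 0.249]
eef_rot: [0.707, 0.708, 0.0, 0.0]
ft_force: [-1.8, 0.4, 6.0]
width: 0.0576
grip_force: 25.0
```

Run:
```python
from h import *
s=status.read_state(); print(s["ee_pos"],s["width"],s["grip_force"]); print(go(.6535,-.0665,s["ee_pos"][2]-.1635+.044))
```

```text
[ 0.4768872  -0.07056701  0.24896145] 0.057641177744156606 24.999860969837755
(array([ 0.026,  1.178, -0.292]), array([0.001, 0.001, 0.002]))
```

{"api": "play_rows", "payload": {"series": [[0,0,-0.1,0,0,0],[0,0,-0.3,0,0,0],[0,0,-0.5,0,0,0],[0,0,-0.55,0,0,0]]}}

```text
time: 11.55
ee_pos: [0.4773, -0.0704, 0.3333]
eef_rot: [0.707, 0.708, 0.001, 0.002]
ft_force: [1.2, -0.5, -2.9]
width: 0.0576
grip_force: 25.0
```

Run:
```python
from h import *
im,C=wrist(); ms=spotter.regions_of("wrist","mat_a")
for g in [(.654,-.150),(.6535,-.0655),(.6565,.0165),(.6595,.1025)]:
    if not ms: break
    m,i=pick(ms,C,cyl(*g,.04,.004,.038))
    if i>.5: print(g,i,fit([(C,m)],g,.04,.004,.038))
```

```text
(0.6535, -0.0655) 0.8988432630288384 (array([ 0.65251759, -0.0626237 ]), np.float64(0.973203365671985))
(0.6595, 0.1025) 0.9507914407152279 (array([0.66073311, 0.10211048]), np.float64(0.9764857881136951))
```

{"api": "play_rows", "payload": {"series": [[0.01,0.15,0,0,0,0],[0.02,0.35,0,0,0,0],[0.02,0.55,0,0,0,0],[0.02,0.6,0,0,0,0]]}}

```text
time: 12.05
ee_pos: [0.5682, -0.0673, 0.3282]
eef_rot: [0.707, 0.708, -0.0, -0.001]
ft_force: [-0.0, 1.3, -3.9]
width: 0.0575
grip_force: 25.0
```

{"api": "play_rows", "payload": {"series": [[0.01,0.2,0,0,0,0],[0.01,0.4,0,0,0,0],[0.01,0.55,0,0,0,0],[0.01,0.58,0,0,0,0],[0.01,0.58,0,0,0,0]]}}

```text
time: 12.55
ee_pos: [0.6534, -0.0656, 0.3288]
eef_rot: [0.706, 0.708, -0.001, -0.001]
ft_force: [0.6, -0.6, -3.4]
width: 0.0575
grip_force: 25.0
```

Run:
```python
from h import *
s=status.read_state(); print(s["time"],s["ee_pos"],s["width"],s["joint_positions"]); print(go(.6535,-.0655,.249-.1635+.044))
```

```text
12.55 [ 0.65336811 -0.06556156  0.32878146] 0.05745801839322663 [ 0.44658711  0.51402044 -0.57691123  1.43890183  0.28316776  1.275312
 -0.1525733 ]
(array([0.   , 0.002, 0.239]), array([-0.006, -0.001,  0.003]))
```

{"api": "play_rows", "payload": {"series": [[0.01,0,0.08,0,0,0],[0.01,0,0.15,0,0,0],[0.01,0,0.2,0,0,0],[0.01,0,0.2,0,0,0],[0.01,0,0.21,0,0,0]]}}

```text
time: 13.05
ee_pos: [0.6536, -0.0644, 0.2995]
eef_rot: [0.707, 0.707, 0.0, 0.0]
ft_force: [-0.3, 1.0, -3.7]
width: 0.0571
grip_force: 25.0
```

{"api": "play_rows", "payload": {"series": [[0,0,0.006,0,0,0],[0,0,0.012,0,0,0],[0,0,0.018,0,0,0],[0,0,0.024,0,0,0],[0,0,0.024,0,0,0]]}}

```text
time: 13.55
ee_pos: [0.6537, -0.0643, 0.2957]
eef_rot: [0.707, 0.708, -0.0, -0.0]
ft_force: [-0.3, -0.9, -3.8]
width: 0.0575
grip_force: 25.0
```

{"api": "play_rows", "payload": {"series": [[0,0,0.005,0,0,0],[0,0,0.01,0,0,0],[0,0,0.015,0,0,0],[0,0,0.018,0,0,0],[0,0,0.018,0,0,0]]}}

```text
time: 14.05
ee_pos: [0.6537, -0.0643, 0.2932]
eef_rot: [0.707, 0.708, 0.0, 0.0]
ft_force: [-0.3, 0.7, -4.2]
width: 0.0576
grip_force: 25.0
```

{"api": "play_rows", "payload": {"series": [[0,0,0.004,0,0,0],[0,0,0.008,0,0,0],[0,0,0.008,0,0,0],[0,0,0.008,0,0,0]]}}

```text
time: 14.45
ee_pos: [0.6536, -0.0642, 0.2931]
eef_rot: [0.707, 0.708, -0.0, 0.0]
ft_force: [-4.5, -0.3, 6.7]
width: 0.0577
grip_force: 25.0
```

{"api": "play_rows", "payload": {"series": [[0,0,0,0,0,0],[0,0,0,0,0,0],[0,0,0,0,0,0],[0,0,0,0,0,0],[0,0,0,0,0,0]], "fingers": 1}}

```text
time: 14.95
ee_pos: [0.6537, -0.0643, 0.2919]
eef_rot: [0.707, 0.708, 0.0, 0.0]
ft_force: [-0.1, 0.1, 0.0]
width: 0.0848
grip_force: 0.0
```

{"api": "play_rows", "payload": {"series": [[0,0,-0.1,0,0,0],[0,0,-0.3,0,0,0],[0,0,-0.5,0,0,0],[0,0,-0.5,0,0,0]]}}

```text
time: 15.35
ee_pos: [0.6546, -0.0638, 0.373]
eef_rot: [0.707, 0.708, 0.003, 0.003]
ft_force: [1.0, 0.4, -0.5]
width: 0.0872
grip_force: 0.0
```

{"api": "play_rows", "payload": {"series": [[0.1,-0.3,0,0,0,0],[0.3,-0.6,0,0,0,0],[0.4,-0.6,0,0,0,0]]}}

```text
time: 15.65
ee_pos: [0.5598, -0.0024, 0.3668]
eef_rot: [0.706, 0.708, -0.002, -0.0]
ft_force: [0.3, -0.2, 0.5]
width: 0.0872
grip_force: 0.0
```

{"api": "play_rows", "payload": {"series": [[0.2,-0.3,0,0,0,0],[0.4,-0.58,0.2,0,0,0],[0.41,-0.58,0.4,0,0,0],[0.41,-0.58,0.4,0,0,0],[0.41,-0.58,0.4,0,0,0]]}}

```text
time: 16.15
ee_pos: [0.4772, 0.0566, 0.3081]
eef_rot: [0.707, 0.708, 0.0, 0.0]
ft_force: [0.6, 0.5, 0.0]
width: 0.0871
grip_force: 0.0
```

Run:
```python
from h import *
im,C=wrist(); s=status.read_state(); print(s["time"],s["ee_pos"],s["width"])
ms=spotter.regions_of("wrist","canister_p"); g=(.476,.0566)
if ms:
    m,i=pick(ms,C,cyl(*g,0,*H["r"])); print(i,fit([(C,m)],g,0,*H["r"]))
print(go(*g,.038))
cv2.imwrite("pics/w4.png",im)
sc=vision.camera("scene"); ms=spotter.regions_of("scene","canister_p"); C=cam("scene")
for n,g in dict(s=(.653,-.064),p=(.656,.016)).items():
    m,i=pick(ms,C,cyl(*g,.044,*H[n])); print(n,i,fit([(C,m)],g,.044,*H[n]))
```

```text
16.2 [0.47779227 0.05636883 0.30862088] 0.08701126854473197
0.9565978565339179 (array([0.47614812, 0.0570364 ]), np.float64(0.9582771210146419))
(array([ 0.002, -0.015,  0.715]), array([ 0.005, -0.001, -0.   ]))
s 0.8924873138330789 (array([ 0.65529357, -0.06503775]), np.float64(0.901685042646141))
p 0.8644661308840413 (array([0.65657369, 0.01564995]), np.float64(0.8669621783432157))
```

View pics/w4.png

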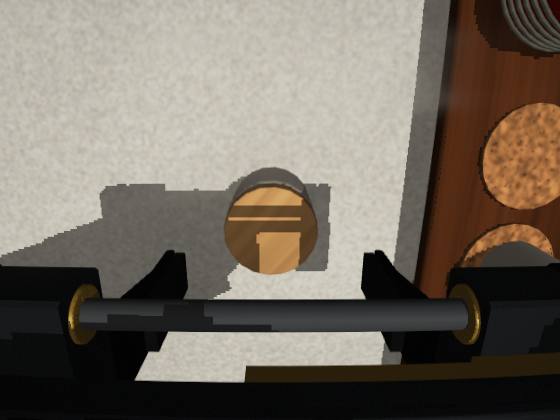

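r's lid is at (271,228), between the fingers. I'll descend to a grasp height of about 0.040.

{"api": "play_rows", "payload": {"series": [[0,-0.01,0.2,0,0,0],[0,-0.01,0.4,0,0,0],[0,-0.01,0.6,0,0,0],[0,-0.01,0.7,0,0,0],[0,-0.01,0.7,0,0,0]]}}

```text
time: 16.85
ee_pos: [0.4749, 0.0566, 0.2008]
eef_rot: [0.707, 0.707, -0.001, -0.001]
ft_force: [0.5, 0.4, -0.2]
width: 0.0867
grip_force: 0.0
```

{"api": "play_rows", "payload": {"series": [[0,0,0,0,0,0],[0,0,0,0,0,0],[0,0,0,0,0,0],[0,0,0,0,0,0],[0,0,0,0,0,0]], "fingers": -1}}

```text
time: 17.35
ee_pos: [0.4753, 0.057, 0.2027]
eef_rot: [0.707, 0.708, 0.0, 0.001]
ft_force: [-0.8, -0.6, 6.8]
width: 0.0615
grip_force: 25.0
```

{"api": "play_rows", "payload": {"series": [[0,0,0,0,0,0],[0,0,0,0,0,0],[0,0,0,0,0,0]]}}

```text
time: 17.65
ee_pos: [0.4753, 0.057, 0.2027]
eef_rot: [0.707, 0.707, 0.0, 0.001]
ft_force: [-0.9, -0.9, 6.4]
width: 0.0614
grip_force: 25.0
```

Run:
```python
from h import *
s=status.read_state(); print(s["ee_pos"],s["width"],s["grip_force"]); print(go(.660,.1025,s["ee_pos"][2]-.1635+.044))
```

```text
[0.47533391 0.05698659 0.20266042] 0.06141981917224528 25.000017781276256
(array([ 0.302,  1.232, -0.292]), array([0.002, 0.001, 0.002]))
```

{"api": "play_rows", "payload": {"series": [[0,0,-0.1,0,0,0],[0,0,-0.3,0,0,0],[0,0,-0.6,0,0,0],[0,0,-0.65,0,0,0],[0,0,-0.65,0,0,0]]}}

```text
time: 18.15
ee_pos: [0.4753, 0.0571, 0.3011]
eef_rot: [0.707, 0.707, 0.001, 0.001]
ft_force: [-0.2, 0.3, -4.1]
width: 0.0615
grip_force: 25.0
```

{"api": "play_rows", "payload": {"series": [[0.04,0.15,0,0,0,0],[0.1,0.35,0,0,0,0],[0.15,0.6,0,0,0,0],[0.15,0.62,0,0,0,0]]}}

```text
time: 18.55
ee_pos: [0.5702, 0.08, 0.2969]
eef_rot: [0.707, 0.708, -0.0, -0.001]
ft_force: [-0.4, 0.5, -3.5]
width: 0.0615
grip_force: 25.0
```

{"api": "play_rows", "payload": {"series": [[0.05,0.2,0,0,0,0],[0.1,0.4,0,0,0,0],[0.15,0.58,0,0,0,0],[0.15,0.62,0,0,0,0],[0.15,0.62,0,0,0,0]]}}

```text
time: 19.05
ee_pos: [0.6608, 0.1023, 0.2972]
eef_rot: [0.707, 0.708, -0.001, -0.001]
ft_force: [-1.0, -0.6, -4.4]
width: 0.0618
grip_force: 25.0
```

Run:
```python
from h import *
s=status.read_state(); print(s["time"],s["ee_pos"],s["width"]); print(go(.660,.1025,.2027-.1635+.044))
```

```text
19.05 [0.6607817  0.10231163 0.29724089] 0.061761859158412084
(array([ 0.001, -0.004,  0.337]), array([-0.006, -0.   ,  0.003]))
```

{"api": "play_rows", "payload": {"series": [[0,0,0.1,0,0,0],[0,0,0.2,0,0,0],[0,0,0.27,0,0,0],[0,0,0.3,0,0,0],[0,0,0.31,0,0,0]]}}

```text
time: 19.55
ee_pos: [0.6606, 0.102, 0.2521]
eef_rot: [0.707, 0.708, -0.001, -0.0]
ft_force: [0.1, -0.2, -3.9]
width: 0.0618
grip_force: 25.0
```

{"api": "play_rows", "payload": {"series": [[0,0,0.006,0,0,0],[0,0,0.012,0,0,0],[0,0,0.018,0,0,0],[0,0,0.024,0,0,0],[0,0,0.024,0,0,0]]}}

```text
time: 20.05
ee_pos: [0.661, 0.1022, 0.2494]
eef_rot: [0.707, 0.708, 0.0, 0.0]
ft_force: [0.5, -0.2, -3.5]
width: 0.0617
grip_force: 25.0
```

{"api": "play_rows", "payload": {"series": [[0,0,0.004,0,0,0],[0,0,0.008,0,0,0],[0,0,0.012,0,0,0],[0,0,0.012,0,0,0]]}}

```text
time: 20.45
ee_pos: [0.661, 0.1022, 0.2474]
eef_rot: [0.707, 0.708, -0.0, 0.0]
ft_force: [-0.1, 0.2, -3.3]
width: 0.0615
grip_force: 25.0
```

{"api": "play_rows", "payload": {"series": [[0,0,0.004,0,0,0],[0,0,0.008,0,0,0],[0,0,0.008,0,0,0],[0,0,0.008,0,0,0]]}}

```text
time: 20.85
ee_pos: [0.661, 0.1022, 0.2468]
eef_rot: [0.707, 0.708, 0.0, 0.0]
ft_force: [-3.1, -1.2, 3.0]
width: 0.0617
grip_force: 25.0
```

{"api": "play_rows", "payload": {"series": [[0,0,0,0,0,0],[0,0,0,0,0,0],[0,0,0,0,0,0],[0,0,0,0,0,0],[0,0,0,0,0,0]], "fingers": 1}}

```text
time: 21.35
ee_pos: [0.661, 0.1023, 0.2463]
eef_rot: [0.707, 0.708, 0.0, 0.0]
ft_force: [-0.6, -0.6, -0.8]
width: 0.0856
grip_force: 0.0
```

{"api": "play_rows", "payload": {"series": [[0,0,-0.1,0,0,0],[0,0,-0.35,0,0,0],[0,0,-0.65,0,0,0],[0,0,-0.87,0,0,0],[0,0,-0.87,0,0,0]]}}

```text
time: 21.85
ee_pos: [0.6616, 0.1031, 0.384]
eef_rot: [0.707, 0.708, 0.004, 0.003]
ft_force: [-0.1, -0.4, 0.2]
width: 0.0871
grip_force: 0.0
```

{"api": "play_rows", "payload": {"series": [[0.1,-0.3,0,0,0,0],[0.3,-0.6,0,0,0,0],[0.5,-0.8,0,0,0,0],[0.5,-0.8,0,0,0,0]]}}

```text
time: 22.25
ee_pos: [0.5363, 0.1828, 0.3782]
eef_rot: [0.704, 0.711, 0.001, -0.0]
ft_force: [1.0, -0.4, 0.7]
width: 0.0869
grip_force: 0.0
```

{"api": "play_rows", "payload": {"series": [[0.2,-0.2,0,0,0,0],[0.4,-0.4,0,0,0,0],[0.64,-0.52,0,0,0,0],[0.64,-0.52,0,0,0,0],[0.64,-0.52,0,0,0,0]]}}

```text
time: 22.75
ee_pos: [0.4622, 0.2738, 0.3773]
eef_rot: [0.706, 0.708, 0.0, 0.0]
ft_force: [0.9, -0.9, -0.1]
width: 0.0873
grip_force: 0.0
```

Run:
```python
from h import *
im,C=wrist(); s=status.read_state(); print(s["time"],s["ee_pos"],s["width"],s["joint_positions"])
ms=spotter.regions_of("wrist","canister_p"); g=(.463,.275)
if ms:
    m,i=pick(ms,C,cyl(*g,0,*H["q"])); print(i,fit([(C,m)],g,0,*H["q"]))
print(go(*g,.112))
cv2.imwrite("pics/w5.png",im)
```

```text
22.8 [0.46300865 0.27264978 0.3770774 ] 0.08719329336021606 [ 0.1049587   0.25073867 -0.82689341  1.69764654  0.19265784  1.27736163
 -0.76111422]
0.912088942217556 (array([0.46494132, 0.27479871]), np.float64(0.9386163474158756))
(array([ 0.02 , -0.003,  0.676]), array([ 0.   ,  0.001, -0.   ]))
```

View pics/w5.png

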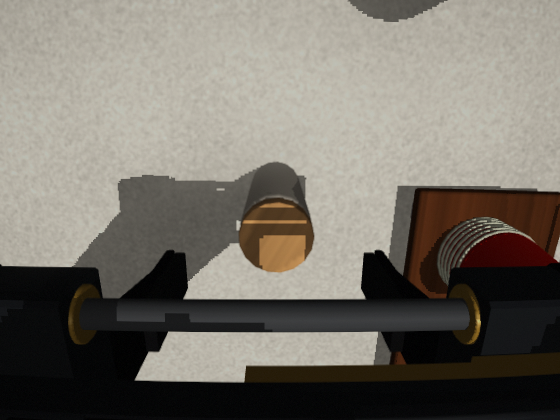

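q's lid is at (276,233), between the fingers, and the cups at (500,250) are well clear. I'll grasp it.

{"api": "play_rows", "payload": {"series": [[0.01,0.01,0.2,0,0,0],[0.01,0.01,0.4,0,0,0],[0.01,0.01,0.57,0,0,0],[0.01,0.01,0.67,0,0,0],[0.01,0.01,0.67,0,0,0]]}}

```text
time: 23.35
ee_pos: [0.4644, 0.2733, 0.2746]
eef_rot: [0.707, 0.707, -0.002, -0.001]
ft_force: [0.4, 0.7, 0.9]
width: 0.0873
grip_force: 0.0
```

{"api": "play_rows", "payload": {"series": [[0,0,0,0,0,0],[0,0,0,0,0,0],[0,0,0,0,0,0],[0,0,0,0,0,0],[0,0,0,0,0,0]], "fingers": -1}}

```text
time: 23.85
ee_pos: [0.4644, 0.2745, 0.2767]
eef_rot: [0.707, 0.708, 0.0, 0.0]
ft_force: [-0.1, 0.1, -0.4]
width: 0.0552
grip_force: 0.0
```

{"api": "play_rows", "payload": {"series": [[0,0,0,0,0,0],[0,0,0,0,0,0],[0,0,0,0,0,0],[0,0,0,0,0,0]]}}

```text
time: 24.25
ee_pos: [0.4643, 0.2746, 0.2765]
eef_rot: [0.707, 0.708, 0.0, 0.0]
ft_force: [-0.6, -0.5, 2.8]
width: 0.0474
grip_force: 25.0
```

Run:
```python
from h import *
s=status.read_state(); print(s["ee_pos"],s["width"],s["grip_force"]); print(go(.653,-.149,s["ee_pos"][2]-.1635+.044))
```

```text
[0.46430199 0.27456289 0.27647288] 0.04743237902785832 24.977154303342104
(array([-2.825,  1.254, -0.293]), array([ 0.001, -0.   ,  0.002]))
```

{"api": "play_rows", "payload": {"series": [[0,0,-0.1,0,0,0],[0,0,-0.3,0,0,0],[0,0,-0.5,0,0,0],[0,0,-0.6,0,0,0],[0,0,-0.6,0,0,0]]}}

```text
time: 24.75
ee_pos: [0.4645, 0.2749, 0.3684]
eef_rot: [0.707, 0.708, 0.002, 0.001]
ft_force: [-0.4, -0.1, -3.7]
width: 0.0474
grip_force: 25.0
```

{"api": "play_rows", "payload": {"series": [[-0.1,0,0,0,0,0],[-0.3,0,0,0,0,0],[-0.5,0,0,0,0,0],[-0.7,0,0,0,0,0],[-0.95,0,0,0,0,0]]}}

```text
time: 25.25
ee_pos: [0.4638, 0.1312, 0.3648]
eef_rot: [0.706, 0.708, -0.001, -0.001]
ft_force: [0.6, 0.1, -3.5]
width: 0.0478
grip_force: 25.0
```

{"api": "play_rows", "payload": {"series": [[-0.2,0,0,0,0,0],[-0.4,0,0,0,0,0],[-0.6,0,0,0,0,0],[-0.8,0,0,0,0,0],[-0.95,0,0,0,0,0]]}}

```text
time: 25.75
ee_pos: [0.4639, -0.0127, 0.3648]
eef_rot: [0.707, 0.707, -0.001, -0.001]
ft_force: [0.7, 0.2, -2.7]
width: 0.0476
grip_force: 25.0
```

{"api": "play_rows", "payload": {"series": [[-0.2,0.05,0,0,0,0],[-0.4,0.1,0,0,0,0],[-0.65,0.15,0,0,0,0],[-0.9,0.25,0,0,0,0],[-0.92,0.25,0,0,0,0]]}}

```text
time: 26.25
ee_pos: [0.5022, -0.154, 0.3642]
eef_rot: [0.709, 0.705, -0.001, -0.001]
ft_force: [-0.1, 0.7, -3.9]
width: 0.0475
grip_force: 25.0
```

Run:
```python
from h import *
s=status.read_state(); print(s["time"],s["ee_pos"],s["width"]); 
im,C=wrist(); ms=spotter.regions_of("wrist","mat_a")
for c,CC in (("wrist",C),("scene",cam("scene"))):
    if c=="scene": vision.camera(c); ms=spotter.regions_of(c,"mat_a")
    if ms:
        g=(.653,-.149); m,i=pick(ms,CC,cyl(*g,.04,.004,.038)); print(c,i)
        if i>.4: print(fit([(CC,m)],g,.04,.004,.038))
print(go(.653,-.149,.2765-.1635+.044))
```

```text
26.25 [ 0.50216118 -0.1539604   0.36418163] 0.047470421068325205
wrist 0.9041723885143158
(array([ 0.65609181, -0.14957849]), np.float64(0.9778131144370548))
scene 0.9614277144571086
(array([ 0.65301534, -0.14880581]), np.float64(0.9637498499579883))
(array([-0.013,  1.007,  0.297]), array([-0.003, -0.002,  0.004]))
```

{"api": "play_rows", "payload": {"series": [[0,0.15,0,0,0,0],[0,0.3,0,0,0,0],[0,0.5,0,0,0,0],[0,0.6,0,0,0,0]]}}

```text
time: 26.85
ee_pos: [0.5937, -0.1465, 0.3659]
eef_rot: [0.706, 0.708, 0.0, -0.0]
ft_force: [0.7, 0.4, -2.2]
width: 0.0471
grip_force: 25.0
```

{"api": "play_rows", "payload": {"series": [[0,0.15,0,0,0,0],[0,0.3,0,0,0,0],[0,0.38,0,0,0,0],[0,0.41,0,0,0,0],[0,0.41,0,0,0,0]]}}

```text
time: 27.35
ee_pos: [0.6538, -0.1471, 0.3659]
eef_rot: [0.706, 0.708, -0.0, -0.0]
ft_force: [-0.5, 0.6, -2.7]
width: 0.0478
grip_force: 25.0
```

Run:
```python
from h import *
s=status.read_state(); print(s["time"],s["ee_pos"],s["width"]); print(go(.6545,-.149,.2765-.1635+.044))
```

```text
27.35 [ 0.65382689 -0.1470842   0.36587219] 0.047759555907150544
(array([-0.013,  0.005,  0.302]), array([-0.001, -0.001,  0.005]))
```

{"api": "play_rows", "payload": {"series": [[-0.01,0,0.08,0,0,0],[-0.01,0,0.16,0,0,0],[-0.01,0,0.23,0,0,0],[-0.01,0,0.27,0,0,0],[-0.01,0,0.28,0,0,0]]}}

```text
time: 27.85
ee_pos: [0.6534, -0.1499, 0.323]
eef_rot: [0.707, 0.707, -0.001, -0.001]
ft_force: [-0.5, 0.1, -3.4]
width: 0.0475
grip_force: 25.0
```

{"api": "play_rows", "payload": {"series": [[0,0,0.006,0,0,0],[0,0,0.012,0,0,0],[0,0,0.018,0,0,0],[0,0,0.018,0,0,0]]}}

```text
time: 28.25
ee_pos: [0.6538, -0.1498, 0.3218]
eef_rot: [0.707, 0.708, 0.0, 0.0]
ft_force: [0.4, -0.3, -2.5]
width: 0.0474
grip_force: 25.0
```

{"api": "play_rows", "payload": {"series": [[0,0,0.004,0,0,0],[0,0,0.008,0,0,0],[0,0,0.008,0,0,0]]}}

```text
time: 28.55
ee_pos: [0.6538, -0.1498, 0.3206]
eef_rot: [0.707, 0.708, 0.0, 0.0]
ft_force: [0.4, -0.2, -2.5]
width: 0.0479
grip_force: 25.0
```

{"api": "play_rows", "payload": {"series": [[0,0,0.004,0,0,0],[0,0,0.008,0,0,0],[0,0,0.008,0,0,0],[0,0,0.008,0,0,0]]}}

```text
time: 28.95
ee_pos: [0.6538, -0.1497, 0.3205]
eef_rot: [0.707, 0.708, 0.0, 0.0]
ft_force: [-3.7, 0.6, 7.1]
width: 0.0477
grip_force: 25.0
```

{"api": "play_rows", "payload": {"series": [[0,0,0,0,0,0],[0,0,0,0,0,0],[0,0,0,0,0,0],[0,0,0,0,0,0],[0,0,0,0,0,0]], "fingers": 1}}

```text
time: 29.45
ee_pos: [0.6538, -0.1498, 0.3192]
eef_rot: [0.707, 0.708, -0.0, -0.0]
ft_force: [-0.8, 0.6, 0.4]
width: 0.0798
grip_force: 0.0
```

{"api": "play_rows", "payload": {"series": [[0,0,-0.1,0,0,0],[0,0,-0.3,0,0,0],[0,0,-0.5,0,0,0],[0,0,-0.7,0,0,0],[0,0,-0.7,0,0,0]]}}

```text
time: 29.95
ee_pos: [0.6543, -0.1495, 0.4306]
eef_rot: [0.707, 0.708, 0.002, 0.003]
ft_force: [0.3, 0.4, 0.3]
width: 0.0868
grip_force: 0.0
```

{"api": "play_rows", "payload": {"series": [[0,-0.3,0,0,0,0],[0,-0.6,0,0,0,0],[0,-0.9,0,0,0,0],[0,-0.9,0,0,0,0]]}}

```text
time: 30.35
ee_pos: [0.5144, -0.1502, 0.4242]
eef_rot: [0.707, 0.707, -0.002, -0.0]
ft_force: [0.3, -0.6, 0.6]
width: 0.0869
grip_force: 0.0
```

{"api": "play_rows", "payload": {"series": [[0,-0.3,0,0,0,0],[0,-0.4,0,0,0,0],[0,-0.4,0,0,0,0],[0,-0.4,0,0,0,0]]}}

```text
time: 30.75
ee_pos: [0.4593, -0.1499, 0.425]
eef_rot: [0.707, 0.708, 0.0, 0.001]
ft_force: [-0.2, 0.6, -1.2]
width: 0.087
grip_force: 0.0
```

Run:
```python
from h import *
s=status.read_state(); print(s["time"],s["ee_pos"])
sc=vision.camera("scene"); ms=spotter.regions_of("scene","canister_p"); C=cam("scene")
for n,g in dict(q=(.654,-.15),s=(.653,-.064),p=(.656,.016),r=(.661,.102)).items():
    m,i=pick(ms,C,cyl(*g,.044,*H[n])); print(n,i,fit([(C,m)],g,.044,*H[n]))
a=sc[170:330,100:440]; b=cv2.resize(a,None,fx=2,fy=2); cv2.imwrite("pics/f.png",b)
cv2.imwrite("pics/fs.png",vision.camera("side"))
```

```text
30.75 [ 0.45928479 -0.14992149  0.42495059]
q 0.9371099800840894 (array([ 0.65361862, -0.1507372 ]), np.float64(0.9400017711654268))
s 0.9248466888916327 (array([ 0.6535609 , -0.06481639]), np.float64(0.9359299090644854))
p 0.9293100525512799 (array([0.65596414, 0.01490913]), np.float64(0.9449886104783599))
r 0.9259853108513499 (array([0.65967415, 0.1007549 ]), np.float64(0.9524934383202099))
```

View pics/f.png

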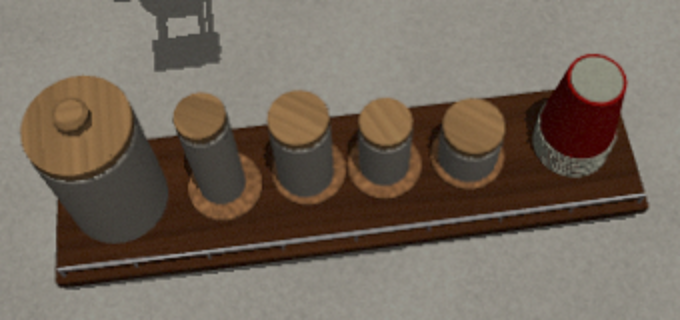

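View pics/fs.png

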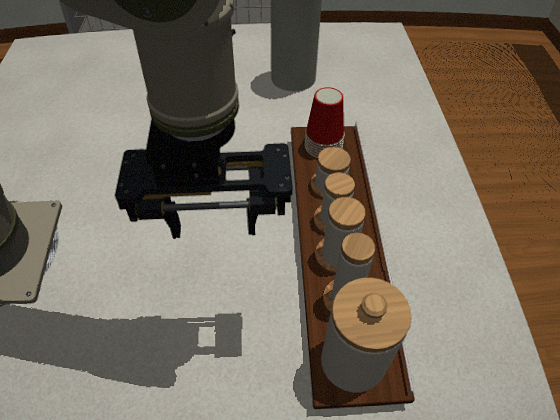

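The final pictures show q, s, p and r upright on their mats, from the flour canister (crop at 200,150) to the cups (crop at 580,110). Flour and cups haven't moved, and the gripper is clear of everything.

```bash
python3 -c "
from bench import job; print(job.close_job())"
```

```text
the job is handed in; nothing more can be done
None
```

The four canisters stand upright on the cork mats, each within a few millimetres of its mat's centre, stepping down from the tallest beside the flour canister (q, s, p, r) to the shortest beside the cups; the flour canister and cups are where they were, and I handed the job in at about 31 s.

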